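# Level the desk riser and hold the spirit level down

## Task

The riser shelf on the desk slopes down towards its adjustable foot. First lay the yellow spirit level flat on the shelf, along the shelf's length, and let go of it; then turn the orange foot knob until the bubble sits centred between the two black lines. Finish by pressing lightly on the level's black rubber pad so the level is held firmly on the shelf with the bubble still centred, and end there, still pressing (a light, steady push, not leaning on it); leave the other things on the desk where they are.

Things in the scene. Friction and masses are not known exactly. Their poses are not given: they have to be found in the camera images.
- shelf_spot (a point): Point on the riser shelf's top face where the level fits. Pale board 200 mm (x) by 340 (y) by 18, top 97 mm above the desk when level. Axes go with the board: y along its length towards the knob, x across, z out of its top. The board reaches 125 mm to -y, 215 mm to +y and 100 mm either way in x from here; the knob's axis is at y = +180 mm.
- shelf (a joint): Slope of the shelf, rad: 0 level, negative = knob end low; starts at -0.058 to -0.026. Its hinge runs across the shelf 18 mm below the top face, 105 mm to -y of shelf_spot. Only the foot knob moves it: 1 rad of clockwise turn (seen from above) adds 0.031 and lifts the knob about 9 mm. The knob turns up to 1.2 rad past level. A light press does not move it.
- knob_grip (a point): Grip point of the orange foot knob, on its axis, 31 mm above the shelf top. A wing 50 mm long (x), 16 thick (y), its top 13 mm above this point, on a hub 48 mm across and 8 high. Pinch its thickness from above. Axes turn with the knob. Stiff (0.15 N m), stays where left; clockwise from above raises the knob end. Needs 0.8 to 1.9 rad in all.
- level_mid (a point): Middle of the yellow spirit level's bar, 15 mm above its underside: 150 mm long (x), 40 wide (y), 30 high (z), about 0.3 kg, lying upright on the desk at the start. Green vial on top at the middle (68 mm long, up to 46 mm above the underside), rubber pad on top near the +x end. Grip across its width. It may point either way along the shelf.
- vial_mid (a point): Middle of the level's green vial, 36 mm above the underside and 9 mm to +y of the bar's middle line; axes as the level's. Two black lines 21 mm apart mark the centre.
- bubble_mid (a point): The white bubble (about 12 mm long as seen) in the vial. It runs along the level's x axis towards the higher end, about 5 mm per degree of slope, at most 18 mm, and takes about 1 s to settle. Centred when its x along the level equals that of vial_mid; in y it may stray a few mm.
- pad_top (a point): Middle of the top face of the level's black rubber push pad, 34 by 34 mm, 42 mm above the level's underside and 53 mm from its middle towards +x. It gives under the push by 1 mm per 2 N, up to 8 mm.
- coaster: Round wooden coaster, 94 mm across, 9 mm high, lying on the desk; origin under its centre. Leave alone.
- binder_clip: Blue binder clip, 32 by 50 mm with wire arms, 25 mm high; origin under its centre. Leave alone.
- tape_dispenser: Black tape dispenser, 55 by 150 mm, 82 mm high; origin under its centre. Leave alone.
- stapler: Red stapler, 36 by 140 mm, 50 mm high; origin under its centre. Leave alone.

How it is judged:
By the outcome, as a careful person would: the job done as asked, in the order asked, and still so for the second after the job is handed in, while the arm keeps its last pose, push and grip.
It also fails if it takes over 64 s, if anything falls off the work surface, if the arm or the gripper's body presses on something with over 40 N, if the wrist force passes 120 N, or if a joint passes its speed limit or range.

## Robot

A 6-joint arm with a two-finger parallel gripper is mounted at the origin on the work surface. World frame = base frame: x ahead of the robot, y to its left, z up, the work surface at z = 0. Lengths are in m, angles in rad, forces in N, time in s.
With the tool pointing down it reaches from about 0.275 to 0.875 m from the base axis. Payload 12.5 kg.
Tool frame: the origin (TCP) lies midway between the tips of the shut fingers; the grasp point (between the pads) lies 19 mm behind it; z points along the fingers, y is the direction in which the jaws open and shut (so a half turn about z gives the same grasp; the last joint's range is limited). The gripper opens to 85 mm and grips with 20 to 120 N. Pads are 22 mm wide; open, the fingers measure 114 mm over their backs; the gripper's body (76 mm by 85 mm) begins 54 mm behind the grasp point. The pads swing forward as they close: fully open they stand 13 mm farther back than shut.
Start: joints at [1.254, 0.351, 1.652, -0, 1.139, -0.085], TCP at [0.126, 0.535, 0.231] pointing down, gripper open.
Joint ranges: [-2.75, 2.75], [-0.79, 2.1], [0.01, 2.65], [-1.57, 4.71], [0.07, 3.14], [-2.87, 2.87]. Speed limits (rad/s): [2.22, 2.22, 2.79, 3.14, 3.14, 3.14].

## Interface

Orientations are given as a unit quaternion [x, y, z, w].
In Python, from station import monitor, viewer, sign_off gives the robot as it stands.
- The arm moves only by the tool drive_tool, never from a script. Its argument "deltas" is a list of rows, each a list of 6 numbers: the shift along the world's x, y, z in m, then the turn, a rotation vector about the world's x, y, z in rad. A call has exactly 5 rows; each row is the pose to reach, as a shift and turn from the pose commanded when the call began; what a row does not reach only later rows make up. A row lasts 1/12 s, in which the tool goes at most 41.7 mm and 7.16 degrees, less where a joint would pass 70% of its speed; a pose out of reach is approached as far as the arm can. A call with a gripper value outside its range is refused whole. "grip" is the opening, from 0 (shut) to 1 (fully open), set as the call begins (left out, the last holds). The fingers move at their own pace and stop on an object; "grip_force" is the grip in N (left out, the last holds). Time passes only in rows, so rows that repeat a pose let the fingers close, or fill a call up. It gives the time, the measured TCP pose, the force and the opening at its end, in the units of the state.
- monitor.sense(): the state, without advancing time (a new reading comes with each control period).
- viewer.snapshot(name): name is "scene" or "top"; returns the picture (420x560x3 uint8, red, green, blue); there is no depth.
- viewer.get_calibration(name): a dict with "fx", "fy", "cx", "cy" (pixels), "extrinsics" (4x4, takes a point from camera to world coordinates). Camera axes: x right, y up, looking along -z (the intrinsics and any distortion apply to the point x, -y, -z); pixel columns grow to the right and rows downward; lengths in m; the calibration is good to about 2 mm. A picture is of the moment at which its call begins. get_calibration takes no time and is no camera call.
- sign_off(): hands the job in, once; it reports no verdict.
The state is a dict: "time": time; "joint_pos": joint angles; "qvel": joint speeds; "joint_efforts": joint torques, N m; "ee_pos": TCP position; "eef_rot": TCP orientation; "contact_force": force on the tool from outside, world axes, zero at the start; "ft_torque": the same for the moment, N m; "width": finger opening in m.
Only numpy, scipy, OpenCV 4.12 (cv2) and the standard library are available. Lean on these libraries where they do the work, as an engineer would, in place of code of your own. Each camera call takes 0.05 s, during which the arm holds its last target.

## Working session

There is one attempt and no reset: what is moved stays moved. The work goes in short steps, Python scripts to look and compute and a tool call to move; the robot and the scene stay as the last step left them, time stands still between calls to the robot, and variables do not carry over. Pictures are saved under pics/ and viewed, and the job is handed in when it is done.

Besides the shell and the picture viewer there is one more tool, called after "Emit:" as name([rows], argument=value, ...), one row to a line, values as JSON. drive_tool: Moves the arm, as the interface text tells. Its arguments: {"type":"object","properties":{"deltas":{"type":"array","items":{"type":"array","items":{"type":"number"}}},"grip":{"type":"number"},"grip_force":{"type":"number"}},"required":["deltas"]}

```bash
ls; mkdir -p pics; python3 - <<'E'
from station import monitor, viewer
import cv2, numpy as np
s=monitor.sense()
for k,v in s.items(): print(k,np.round(v,4))
for n in("scene","top"):
    c=viewer.get_calibration(n); print(n,{k:np.round(v,4).tolist() for k,v in c.items()})
    cv2.imwrite(f"pics/{n}0.png",viewer.snapshot(n)[:,:,::-1])
E
```

```text
pics
time 0.0
joint_pos [ 1.2544  0.3513  1.6524 -0.      1.1391 -0.0846]
qvel [-0.0023 -0.0009  0.     -0.0007  0.     -0.0003]
joint_efforts [ 2.10000e-03 -5.06092e+01 -2.91416e+01  0.00000e+00  4.50000e-03
 -0.00000e+00]
ee_pos [0.1262 0.535  0.2307]
eef_rot [ 1.156e-01  9.933e-01 -6.000e-04 -1.000e-04]
contact_force [-0.6687 -0.4378  0.2523]
ft_torque [ 0.008  -0.0212 -0.0189]
width 0.0855
scene {'fx': 390.4244, 'fy': 390.4244, 'cx': 279.7943, 'cy': 201.2204, 'extrinsics': [[0.7596, -0.5599, 0.3309, 0.9418], [0.6503, 0.6634, -0.3702, -0.4108], [-0.0123, 0.4964, 0.868, 1.0478], [0.0, 0.0, 0.0, 1.0]]}
top {'fx': 523.6158, 'fy': 523.6158, 'cx': 275.8998, 'cy': 205.6904, 'extrinsics': [[-0.0149, 0.9977, -0.0664, 0.4661], [-0.9998, -0.0155, -0.0083, -0.0127], [-0.0093, 0.0662, 0.9978, 1.6701], [0.0, 0.0, 0.0, 1.0]]}
```

View pics/scene0.png

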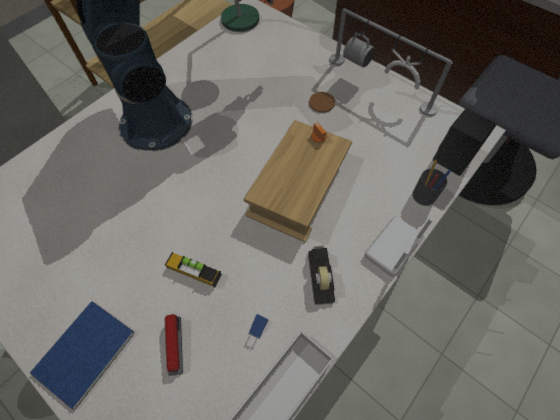

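View pics/top0.png

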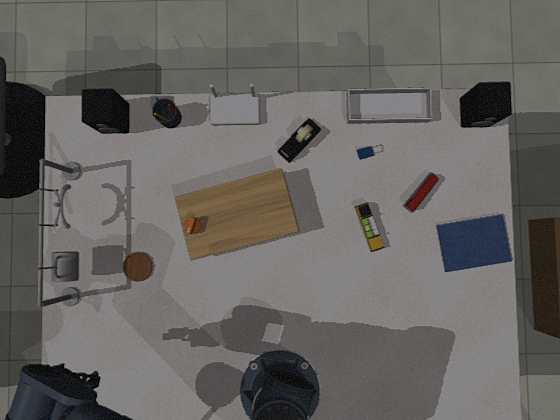

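The top view shows the shelf (about 176–299, 168–260), the knob near (192,226), the level near (369,227) and the stapler near (421,192). In the scene view the level is near (193,269) and the knob near (318,132). I'll zoom in on these.

```bash
cat > h.py <<'E'
import numpy as np, cv2
from station import monitor, viewer
def ray(n,uv):
    c=viewer.get_calibration(n);E=np.array(c["extrinsics"])
    d=np.array([(uv[0]-c["cx"])/c["fx"],-(uv[1]-c["cy"])/c["fy"],-1.])
    d=E[:3,:3]@d; return E[:3,3],d/np.linalg.norm(d)
def plane(n,uv,z):
    o,d=ray(n,uv); return o+d*(z-o[2])/d[2]
def proj(n,p):
    c=viewer.get_calibration(n);E=np.array(c["extrinsics"])
    q=E[:3,:3].T@(np.asarray(p,float)-E[:3,3]); return np.array([c["cx"]+c["fx"]*q[0]/-q[2],c["cy"]-c["fy"]*q[1]/-q[2]])
def tri(uv1,uv2):
    o1,d1=ray("scene",uv1);o2,d2=ray("top",uv2)
    A=np.c_[d1,-d2];t=np.linalg.lstsq(A,o2-o1,rcond=None)[0]
    a=o1+t[0]*d1;b=o2+t[1]*d2; return (a+b)/2,np.linalg.norm(a-b)
def crop(img,x0,y0,x1,y1,s,name):
    cv2.imwrite(f"pics/{name}.png",cv2.resize(img[y0:y1,x0:x1],None,fx=s,fy=s,interpolation=cv2.INTER_CUBIC))
E
python3 - <<'E'
from h import *
a=cv2.imread("pics/scene0.png");b=cv2.imread("pics/top0.png")
crop(a,155,245,235,295,9,"sl");crop(b,340,190,410,260,8,"tl");crop(a,235,105,365,245,4,"ss");crop(b,165,155,315,270,5,"ts")
E
```

```text
(no output)
```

View pics/sl.png

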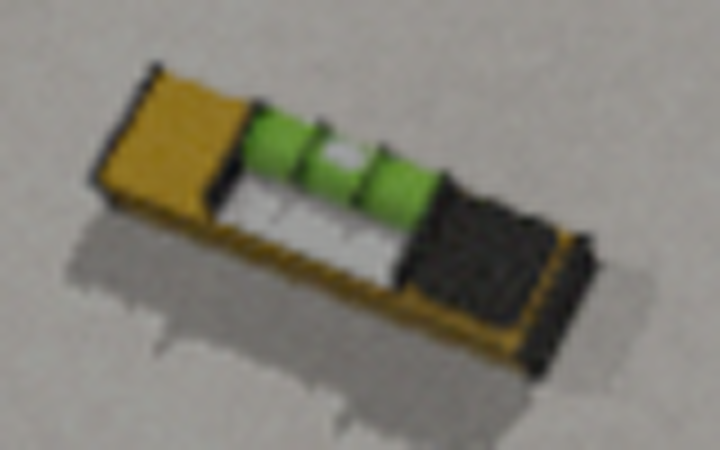

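View pics/tl.png

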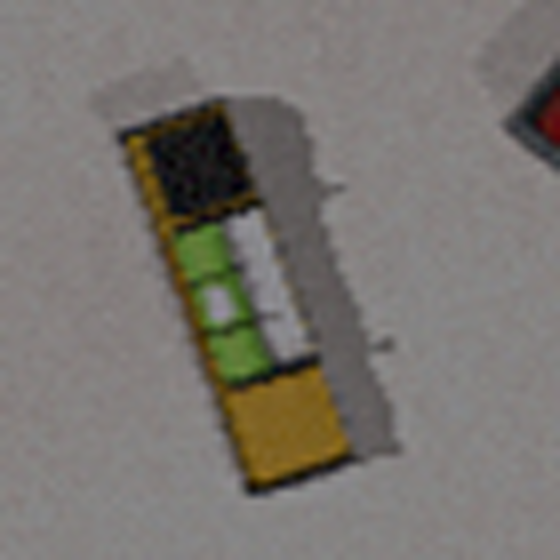

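View pics/ss.png

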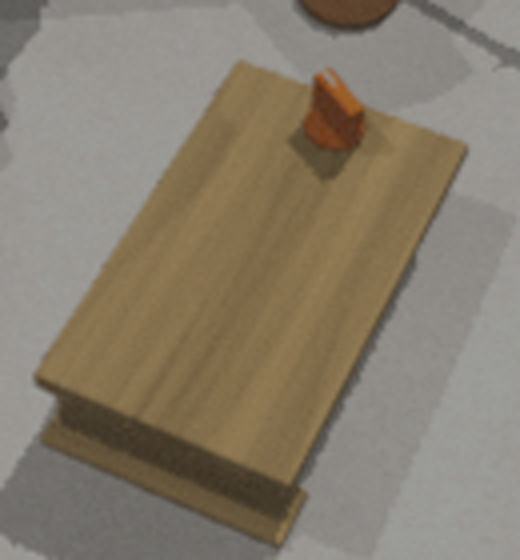

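View pics/ts.png

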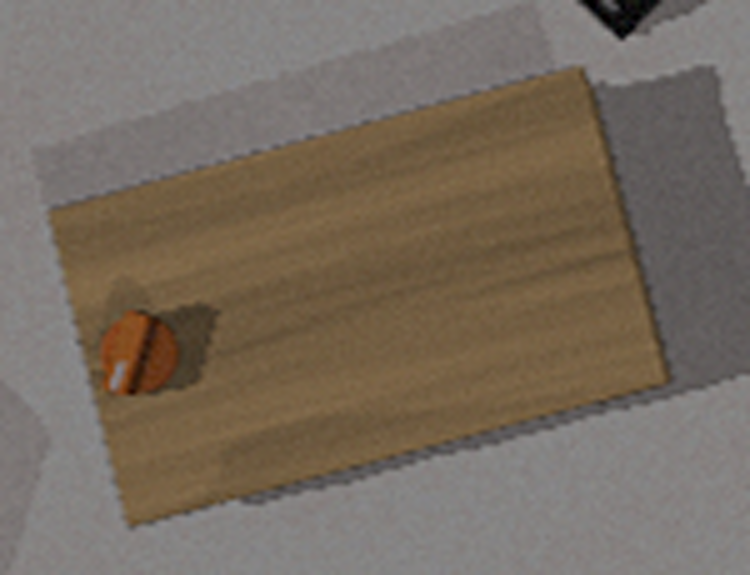

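```bash
python3 - <<'E'
from h import *
f=lambda U,s,ox,oy:((U[0]+.5)/s-.5+ox,(U[1]+.5)/s-.5+oy)
S={'A':(467,148),'B':(298,487),'C':(40,380),'D':(240,62)};T={'A':(50,210),'B':(583,67),'C':(667,382),'D':(132,525)}
P={}
for k in S:
    P[k],e=tri(f(S[k],4,235,105),f(T[k],5,165,155));print(k,P[k].round(4),round(e,4))
print("len AB,DC,AD,BC",[round(np.linalg.norm(P[a]-P[b]),4) for a,b in("AB","DC","AD","BC")])
ux=np.array([P['A']-P['B'],P['D']-P['C']]).mean(0);print("yaw y-axis",np.degrees(np.arctan2(ux[1],ux[0])),"slope",ux[2]/.34)
# level
L={'pad_far':((595,245),(122,135)),'pad_near':((530,375),(222,100)),'yel_a':((155,65),(250,492)),'yel_b':((95,185),(352,455))}
for k,(a,b) in L.items():
    p,e=tri(f(a,9,155,245),f(b,8,340,190));print(k,p.round(4),round(e,4), plane("top",f(b,8,340,190),.03).round(4),plane("scene",f(a,9,155,245),.03).round(4))
a=cv2.imread("pics/scene0.png");b=cv2.imread("pics/top0.png")
cs={}
for n,im,(x0,y0,x1,y1) in(("scene",a,(155,245,235,295)),("top",b,(340,190,400,255))):
    h=cv2.cvtColor(im,cv2.COLOR_BGR2HSV);m=cv2.inRange(h,(35,90,60),(75,255,255));k=np.zeros_like(m);k[y0:y1,x0:x1]=m[y0:y1,x0:x1]
    k=cv2.morphologyEx(k,cv2.MORPH_CLOSE,np.ones((5,5)))
    r=cv2.minAreaRect(cv2.findContours(k,0,2)[0][0]);print(n,"vial",r,cv2.countNonZero(k));cs[n]=r[0]
print("vial",tri(cs["scene"],cs["top"]),plane("top",cs["top"],.044))
# knob orange
for n,im in(("scene",a),("top",b)):
    h=cv2.cvtColor(im,cv2.COLOR_BGR2HSV);m=cv2.inRange(h,(3,150,60),(14,255,255))
    cc=cv2.connectedComponentsWithStats(m);print(n,[(c.tolist(),s.tolist()) for c,s in zip(cc[3][1:],cc[2][1:]) if s[4]>20])
crop(a,300,115,340,150,16,"sk");crop(b,175,205,215,245,14,"tk")
E
```

```text
A [0.6043 0.3092 0.0796] 0.0006
B [ 0.6877 -0.0149  0.0941] 0.0069
C [ 0.495  -0.0635  0.0883] 0.0039
D [0.4132 0.2605 0.0821] 0.0023
len AB,DC,AD,BC [np.float64(0.3351), np.float64(0.3342), np.float64(0.1973), np.float64(0.1988)]
yaw y-axis 104.29773900454386 slope -0.03040402417778262
pad_far [ 0.57   -0.2476  0.018 ] 0.001 [ 0.569  -0.2463  0.03  ] [ 0.5747 -0.2491  0.03  ]
pad_near [ 0.5832 -0.2884  0.0146] 0.0002 [ 0.5821 -0.2858  0.03  ] [ 0.5885 -0.2903  0.03  ]
yel_a [ 0.428  -0.2946  0.0272] 0.0035 [ 0.4289 -0.2926  0.03  ] [ 0.4284 -0.2964  0.03  ]
yel_b [ 0.4424 -0.334   0.0259] 0.0011 [ 0.4427 -0.3327  0.03  ] [ 0.4441 -0.3348  0.03  ]
scene vial ((192.2671356201172, 263.2876892089844), (21.535572052001953, 6.6713457107543945), 20.556045532226562) 131
top vial ((367.2007141113281, 227.427001953125), (19.393917083740234, 6.065938949584961), 70.01689147949219) 119
vial (array([ 0.50192408, -0.28279955,  0.03884618]), np.float64(0.0021030254643852066)) [ 0.50236478 -0.2810463   0.044     ]
scene [([282.2718446601942, 3.3398058252427183], [273, 0, 21, 10, 103]), ([317.9021739130435, 133.8423913043478], [311, 124, 15, 18, 184])]
top [([192.29310344827587, 225.21264367816093], [185, 217, 16, 17, 174])]
```

View pics/sk.png

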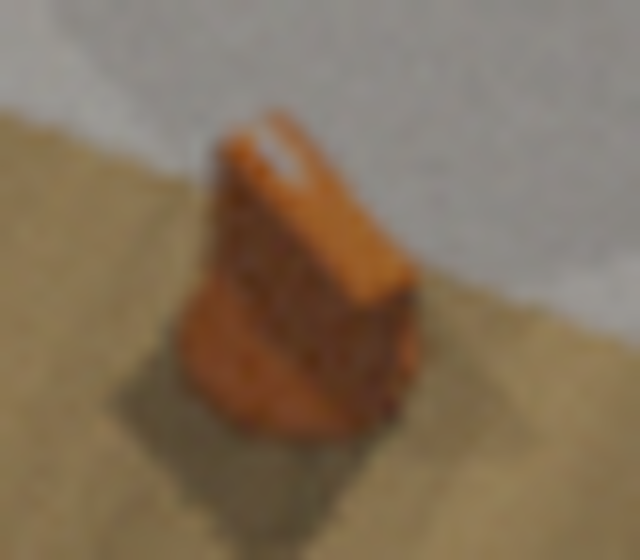

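View pics/tk.png

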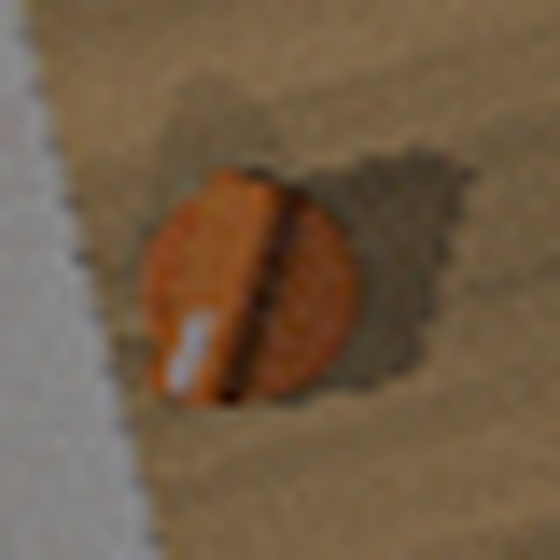

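```bash
python3 - <<'E'
from h import *
f=lambda U,s,ox,oy:((U[0]+.5)/s-.5+ox,(U[1]+.5)/s-.5+oy)
S={'A':(467,148),'B':(298,487),'C':(40,380),'D':(240,62)};T={'A':(50,210),'B':(583,67),'C':(667,382),'D':(132,525)}
for n,Q,s,ox,oy in(("scene",S,4,235,105),("top",T,5,165,155)):
  for sl in(.035,.05):
    P={k:plane(n,f(Q[k],s,ox,oy),.098 if k in'BC' else .097-.32*sl) for k in Q}
    K=(P['A']+P['D'])/2;H=(P['B']+P['C'])/2;d=K-H;l=np.linalg.norm(d)
    w=(P['A']-P['D']+P['B']-P['C'])
    print(n,sl,"len",l.round(4),"w",np.linalg.norm(w/2).round(4),"yaw",np.degrees(np.arctan2(d[1],d[0])).round(2),np.degrees(np.arctan2(w[1],w[0])).round(2)+90,"spot",(H+d/l*.125).round(4),"knob",(H+d/l*.305).round(4))
for nm,a,b in(("near",(248,130),(195,393)),("far",(389,289),(255,178))):
    p=f(a,16,300,115);q=f(b,14,175,205);print(nm,tri(p,q),plane("top",q,.125).round(4),plane("scene",p,.125).round(4))
E
```

```text
scene 0.035 len 0.3327 w 0.1965 yaw 104.78 104.32 spot [0.564  0.081  0.0934] knob [0.5181 0.2549 0.0868]
scene 0.05 len 0.3368 w 0.1969 yaw 104.99 104.32 spot [0.5636 0.0808 0.0917] knob [0.5171 0.2544 0.0826]
top 0.035 len 0.3348 w 0.1972 yaw 103.99 104.17 spot [0.5589 0.0802 0.0934] knob [0.5154 0.2547 0.0869]
top 0.05 len 0.3358 w 0.1975 yaw 103.93 104.17 spot [0.5591 0.0802 0.0917] knob [0.5158 0.2546 0.0826]
near (array([0.49388012, 0.25918353, 0.13042114]), np.float64(0.0019447493437210312)) [0.4933 0.2595 0.125 ] [0.4919 0.2639 0.125 ]
far (array([0.5384777 , 0.24595628, 0.13043085]), np.float64(0.0007904506525709283)) [0.5384 0.2466 0.125 ] [0.5364 0.2501 0.125 ]
```

Emit:
drive_tool([
  [0.0152, -0.033, 0, 0, 0, -0.1035],
  [0.0304, -0.066, 0, 0, 0, -0.207],
  [0.0456, -0.099, 0, 0, 0, -0.3105],
  [0.0608, -0.132, 0, 0, 0, -0.414],
  [0.076, -0.165, 0, 0, 0, -0.5175],
], grip=0.68, grip_force=50)

```text
time: 0.52
ee_pos: [0.2025, 0.3686, 0.231]
eef_rot: [0.368, 0.93, -0.0, -0.0]
contact_force: [0.3, 0.8, 0.7]
width: 0.0581
```

Emit:
drive_tool([
  [0.0152, -0.033, 0, 0, 0, -0.1035],
  [0.0304, -0.066, 0, 0, 0, -0.207],
  [0.0456, -0.099, 0, 0, 0, -0.3105],
  [0.0608, -0.132, 0, 0, 0, -0.414],
  [0.076, -0.165, 0, 0, 0, -0.5175],
])

```text
time: 0.93
ee_pos: [0.2784, 0.2036, 0.2313]
eef_rot: [0.594, 0.805, 0.0, 0.0]
contact_force: [1.9, 0.1, -0.5]
width: 0.0578
```

Emit:
drive_tool([
  [0.0152, -0.033, 0, 0, 0, -0.1035],
  [0.0304, -0.066, 0, 0, 0, -0.207],
  [0.0456, -0.099, 0, 0, 0, -0.3105],
  [0.0608, -0.132, 0, 0, 0, -0.414],
  [0.076, -0.165, 0, 0, 0, -0.5175],
])

```text
time: 1.35
ee_pos: [0.3545, 0.0384, 0.2313]
eef_rot: [0.78, 0.626, 0.0, 0.0]
contact_force: [1.2, 0.4, 0.1]
width: 0.0579
```

Emit:
drive_tool([
  [0.0152, -0.033, 0, 0, 0, -0.1035],
  [0.0304, -0.066, 0, 0, 0, -0.207],
  [0.0456, -0.099, 0, 0, 0, -0.3105],
  [0.0608, -0.132, 0, 0, 0, -0.414],
  [0.076, -0.165, 0, 0, 0, -0.5175],
])

```text
time: 1.77
ee_pos: [0.4305, -0.1266, 0.2311]
eef_rot: [0.914, 0.405, -0.0, -0.0]
contact_force: [0.6, 1.0, 0.1]
width: 0.0579
```

Emit:
drive_tool([
  [0.0152, -0.033, -0.02, 0, 0, -0.1035],
  [0.0304, -0.066, -0.04, 0, 0, -0.207],
  [0.0456, -0.099, -0.06, 0, 0, -0.3105],
  [0.0608, -0.132, -0.08, 0, 0, -0.414],
  [0.076, -0.165, -0.1, 0, 0, -0.5175],
])

```text
time: 2.18
ee_pos: [0.5065, -0.2914, 0.1298]
eef_rot: [0.987, 0.158, -0.0, -0.0]
contact_force: [0.2, 0.4, 2.2]
width: 0.058
```

```bash
python3 - <<'E'
from h import *
a=viewer.snapshot("scene")[:,:,::-1];crop(a,130,200,250,300,6,"s1")
for p in((.506,-.291,.015),): print(((proj("scene",p)-[130,200])*6).round())
E
```

```text
[380. 416.]
```

View pics/s1.png

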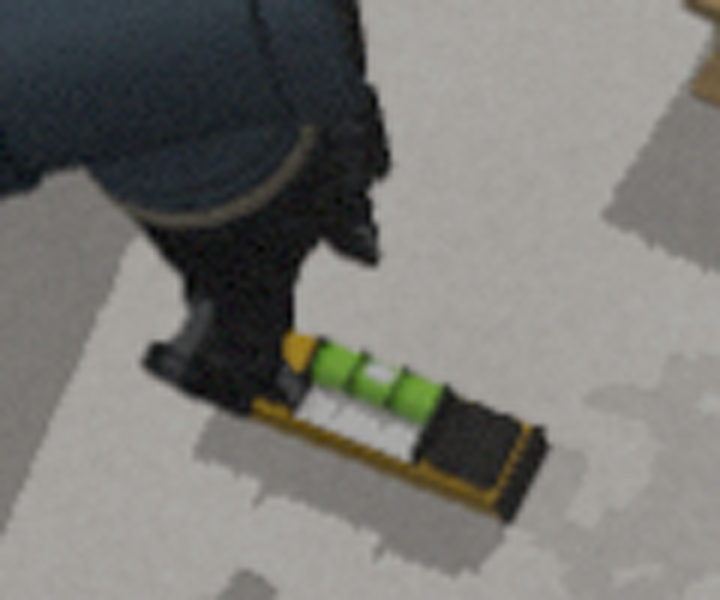

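The gripper is over the level and lined up with it: the fingers straddle it near (260,300), with the vial at (378,382) in the crop. I'll descend and grip.

Emit:
drive_tool([
  [0, 0, -0.03, 0, 0, 0],
  [0, 0, -0.06, 0, 0, 0],
  [0, 0, -0.09, 0, 0, 0],
  [0, 0, -0.115, 0, 0, 0],
  [0, 0, -0.128, 0, 0, 0],
])

```text
time: 2.65
ee_pos: [0.5049, -0.2887, 0.0001]
eef_rot: [0.987, 0.16, -0.002, -0.001]
contact_force: [-0.9, 0.6, -0.3]
width: 0.0578
```

Emit:
drive_tool([
  [0, 0, 0, 0, 0, 0],
  [0, 0, 0, 0, 0, 0],
  [0, 0, 0, 0, 0, 0],
  [0, 0, 0, 0, 0, 0],
  [0, 0, 0, 0, 0, 0],
], grip=0.0, grip_force=50)

```text
time: 3.07
ee_pos: [0.5068, -0.29, 0.0045]
eef_rot: [0.987, 0.16, 0.001, 0.001]
contact_force: [0.0, -1.0, -2.9]
width: 0.0391
```

Emit:
drive_tool([
  [0, 0, 0.01, 0, 0, 0],
  [0, 0, 0.035, 0, 0, 0],
  [0, 0, 0.07, 0, 0, 0],
  [0, 0, 0.11, 0, 0, 0],
  [0, 0, 0.15, 0, 0, 0],
])

```text
time: 3.48
ee_pos: [0.5059, -0.2894, 0.1559]
eef_rot: [0.987, 0.16, -0.0, -0.0]
contact_force: [0.8, -1.0, -3.3]
width: 0.0388
```

Emit:
drive_tool([
  [0.003, 0.015, 0.01, 0, 0, 0.1],
  [0.007, 0.04, 0.01, 0, 0, 0.2],
  [0.011, 0.065, 0.01, 0, 0, 0.3],
  [0.015, 0.09, 0.01, 0, 0, 0.4],
  [0.02, 0.12, 0.01, 0, 0, 0.5],
])

```text
time: 3.9
ee_pos: [0.5262, -0.1691, 0.1646]
eef_rot: [0.916, 0.402, 0.0, 0.001]
contact_force: [0.5, 0.4, -2.8]
width: 0.0392
```

Emit:
drive_tool([
  [0.004, 0.025, 0, 0, 0, 0.1],
  [0.008, 0.05, 0, 0, 0, 0.2],
  [0.012, 0.075, 0, 0, 0, 0.3],
  [0.016, 0.1, 0, 0, 0, 0.4],
  [0.02, 0.13, 0, 0, 0, 0.5],
])

```text
time: 4.32
ee_pos: [0.5464, -0.0389, 0.1645]
eef_rot: [0.788, 0.616, 0.0, 0.001]
contact_force: [0.7, -0.2, -2.7]
width: 0.0389
```

Emit:
drive_tool([
  [0.004, 0.025, 0, 0, 0, 0.1],
  [0.008, 0.05, 0, 0, 0, 0.2],
  [0.011, 0.075, 0, 0, 0, 0.3],
  [0.013, 0.1, 0, 0, 0, 0.4],
  [0.015, 0.121, 0, 0, 0, 0.5],
])

```text
time: 4.73
ee_pos: [0.5612, 0.0829, 0.1645]
eef_rot: [0.611, 0.792, 0.0, 0.0]
contact_force: [0.5, -0.2, -2.5]
width: 0.0393
```

```bash
python3 - <<'E'
from h import *
s=monitor.sense();print(s["ee_pos"],s["eef_rot"],s["width"],s["contact_force"])
a=viewer.snapshot("scene")[:,:,::-1];crop(a,220,100,370,250,4,"s2")
b=viewer.snapshot("top")[:,:,::-1];crop(b,160,140,320,270,4,"t2")
E
```

```text
[0.56120676 0.08293855 0.16449204] [6.10678285e-01 7.91878646e-01 3.66275259e-04 3.28893397e-04] 0.03926985313640168 [ 0.52566585 -0.19739225 -2.47900075]
```

View pics/s2.png

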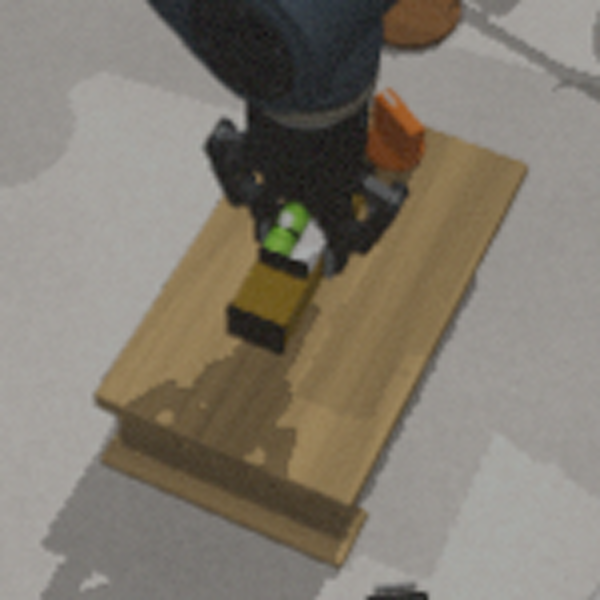

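View pics/t2.png

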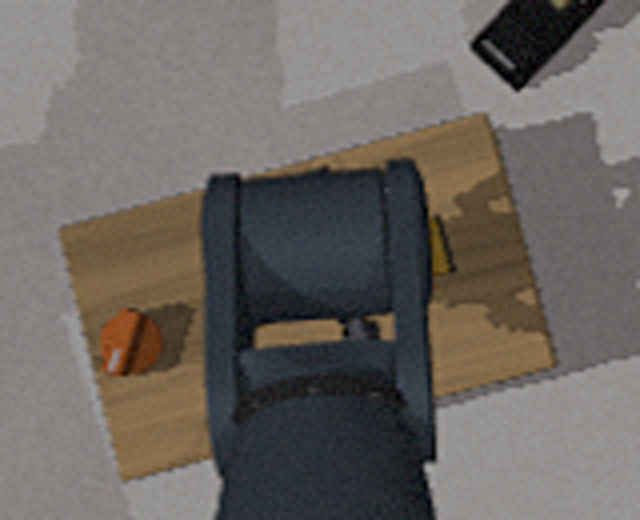

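Emit:
drive_tool([
  [0, 0, -0.012, -0.01, -0.003, 0],
  [0, 0, -0.024, -0.02, -0.006, 0],
  [0, 0, -0.036, -0.035, -0.009, -0.003],
  [0, 0, -0.048, -0.035, -0.009, -0.005],
  [0, -0.001, -0.056, -0.035, -0.009, -0.007],
])

```text
time: 5.25
ee_pos: [0.561, 0.0799, 0.1067]
eef_rot: [0.616, 0.788, -0.011, 0.014]
contact_force: [0.4, -0.3, -2.4]
width: 0.039
```

Emit:
drive_tool([
  [0, 0, -0.002, 0, 0, 0],
  [0, 0, -0.004, 0, 0, 0],
  [0, 0, -0.006, 0, 0, 0],
  [0, 0, -0.008, 0, 0, 0],
  [0, 0, -0.008, 0, 0, 0],
])

```text
time: 5.67
ee_pos: [0.5614, 0.0802, 0.0993]
eef_rot: [0.616, 0.788, -0.011, 0.014]
contact_force: [-0.3, -0.2, -2.9]
width: 0.0392
```

Emit:
drive_tool([
  [0, 0, -0.001, 0, 0, 0],
  [0, 0, -0.002, 0, 0, 0],
  [0, 0, -0.003, 0, 0, 0],
  [0, 0, -0.003, 0, 0, 0],
  [0, 0, -0.003, 0, 0, 0],
])

```text
time: 6.08
ee_pos: [0.5613, 0.0803, 0.0963]
eef_rot: [0.615, 0.788, -0.011, 0.014]
contact_force: [0.2, -1.2, -3.2]
width: 0.0393
```

Emit:
drive_tool([
  [0, 0, -0.001, 0, 0, 0],
  [0, 0, -0.002, 0, 0, 0],
  [0, 0, -0.003, 0, 0, 0],
  [0, 0, -0.003, 0, 0, 0],
  [0, 0, -0.003, 0, 0, 0],
])

```text
time: 6.5
ee_pos: [0.5615, 0.0804, 0.095]
eef_rot: [0.615, 0.788, -0.011, 0.015]
contact_force: [-7.7, 1.3, 19.1]
width: 0.0392
```

Contact at about z = 0.095. I'll ease off slightly and release.

Emit:
drive_tool([
  [0, 0, 0.002, 0, 0, 0],
  [0, 0, 0.002, 0, 0, 0],
  [0, 0, 0.002, 0, 0, 0],
  [0, 0, 0.002, 0, 0, 0],
  [0, 0, 0.002, 0, 0, 0],
])

```text
time: 6.92
ee_pos: [0.5616, 0.0804, 0.0954]
eef_rot: [0.615, 0.788, -0.011, 0.014]
contact_force: [0.3, 1.5, 2.8]
width: 0.0396
```

Emit:
drive_tool([
  [0, 0, 0, 0, 0, 0],
  [0, 0, 0, 0, 0, 0],
  [0, 0, 0, 0, 0, 0],
  [0, 0, 0, 0, 0, 0],
  [0, 0, 0, 0, 0, 0],
], grip=0.72)

```text
time: 7.33
ee_pos: [0.5612, 0.0803, 0.0952]
eef_rot: [0.616, 0.788, -0.011, 0.014]
contact_force: [0.2, -0.8, -0.3]
width: 0.0614
```

Emit:
drive_tool([
  [0, 0, 0.01, 0, 0, 0],
  [0, 0, 0.03, 0, 0, 0],
  [0, 0, 0.06, 0, 0, 0],
  [0, 0, 0.09, 0.02, 0.005, 0],
  [0, 0, 0.12, 0.035, 0.009, 0],
])

```text
time: 7.75
ee_pos: [0.5611, 0.0805, 0.2174]
eef_rot: [0.615, 0.788, 0.0, -0.0]
contact_force: [-0.2, 0.9, 0.1]
width: 0.0613
```

Emit:
drive_tool([
  [-0.0045, 0.017, 0, 0, 0, 0.104],
  [-0.009, 0.034, 0, 0, 0, 0.208],
  [-0.0135, 0.051, 0, 0, 0, 0.312],
  [-0.018, 0.068, 0, 0, 0, 0.416],
  [-0.0225, 0.0865, 0, 0, 0, 0.52],
], grip=0.6)

```text
time: 8.17
ee_pos: [0.5386, 0.1674, 0.2162]
eef_rot: [0.39, 0.921, 0.0, 0.0]
contact_force: [0.2, 0.4, -0.3]
width: 0.0512
```

Emit:
drive_tool([
  [-0.0045, 0.017, 0, 0, 0, 0.104],
  [-0.009, 0.034, 0, 0, 0, 0.208],
  [-0.0135, 0.051, 0, 0, 0, 0.312],
  [-0.018, 0.068, 0, 0, 0, 0.416],
  [-0.0225, 0.0865, 0, 0, 0, 0.52],
])

```text
time: 8.58
ee_pos: [0.516, 0.254, 0.2161]
eef_rot: [0.14, 0.99, 0.0, 0.0]
contact_force: [0.1, -0.9, -0.3]
width: 0.0512
```

```bash
python3 - <<'E'
from h import *
s=monitor.sense();print(s["ee_pos"],s["eef_rot"],s["width"],s["contact_force"],s["joint_pos"])
a=viewer.snapshot("scene")[:,:,::-1];b=viewer.snapshot("top")[:,:,::-1]
cv2.imwrite("pics/s3f.png",a);cv2.imwrite("pics/t3f.png",b)
crop(a,235,100,365,240,4,"s3");crop(b,160,150,310,260,5,"t3")
E
```

```text
[0.51603488 0.2539895  0.21613957] [1.40160362e-01 9.90128786e-01 6.28112798e-05 2.37153394e-04] 0.05119905332781054 [ 0.12709988 -0.88081569 -0.34265527] [ 3.76505405e-01  4.11592965e-01  1.60174977e+00 -1.38682691e-04
  1.12777553e+00 -9.12984746e-01]
```

View pics/s3.png

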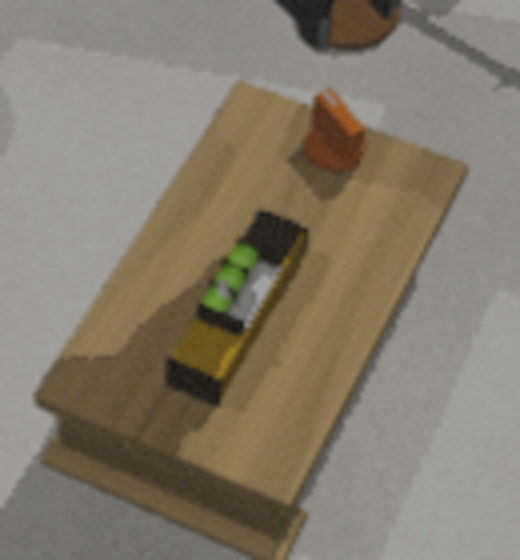

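View pics/t3.png

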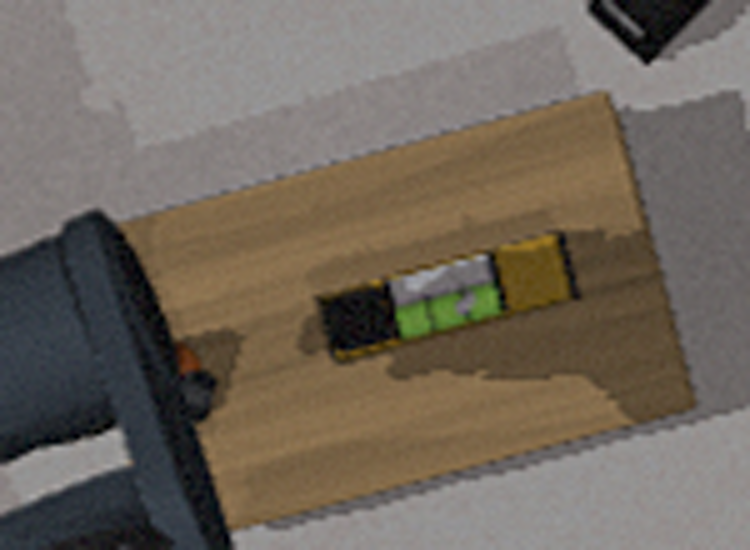

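The level lies along the shelf's length with its pad towards the knob. The bubble is off towards the hinge end by about 11 mm, which means a slope of about 0.039 and a knob turn of about 1.25 rad. Next I'll descend onto the wing and measure the bubble more precisely.

Emit:
drive_tool([
  [0, 0, -0.02, 0, 0, 0],
  [0, 0, -0.045, 0, 0, 0],
  [0, 0, -0.07, 0, 0, 0],
  [0, 0, -0.095, 0, 0, 0],
  [0, 0, -0.115, 0, 0, 0],
])

```text
time: 9.1
ee_pos: [0.5161, 0.2525, 0.0991]
eef_rot: [0.144, 0.99, -0.0, -0.0]
contact_force: [0.6, -0.5, -0.2]
width: 0.051
```

```bash
cat >> h.py <<'E'
def strip(n,img,p0,ax,name=None,L=.05,W=.016,s=4000.):
    """rectify the plane strip through p0 (3D) along ax, horizontal cross direction; px = s*m"""
    ax=np.array(ax)/np.linalg.norm(ax);cr=np.cross([0,0,1],ax);cr/=np.linalg.norm(cr)
    src=np.float32([proj(n,p0+a*L*ax+b*W*cr) for a,b in((-1,1),(1,1),(1,-1),(-1,-1))])
    w,h=int(2*L*s),int(2*W*s)
    H=cv2.getPerspectiveTransform(src,np.float32([(0,0),(w,0),(w,h),(0,h)]))
    o=cv2.warpPerspective(img,H,(w,h),flags=cv2.INTER_CUBIC)
    if name: cv2.imwrite(f"pics/{name}.png",o)
    return o
E
python3 - <<'E'
from h import *
a=cv2.imread("pics/s3f.png");b=cv2.imread("pics/t3f.png")
yaw=np.radians(104.0);ax=np.array([np.cos(yaw),np.sin(yaw),-.039]);y=np.array([-np.sin(yaw),np.cos(yaw),0])
p=np.array([.5612,.0803,.093])+9e-3*y+[0,0,.040]
o=np.vstack([strip("scene",a,p,ax),strip("top",b,p,ax)])
for im in(o,): 
    cv2.line(im,(200,0),(200,255),(0,0,255),1)
cv2.imwrite("pics/st3.png",cv2.resize(o,None,fx=1.9,fy=1.9))
E
```

```text
(no output)
```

View pics/st3.png

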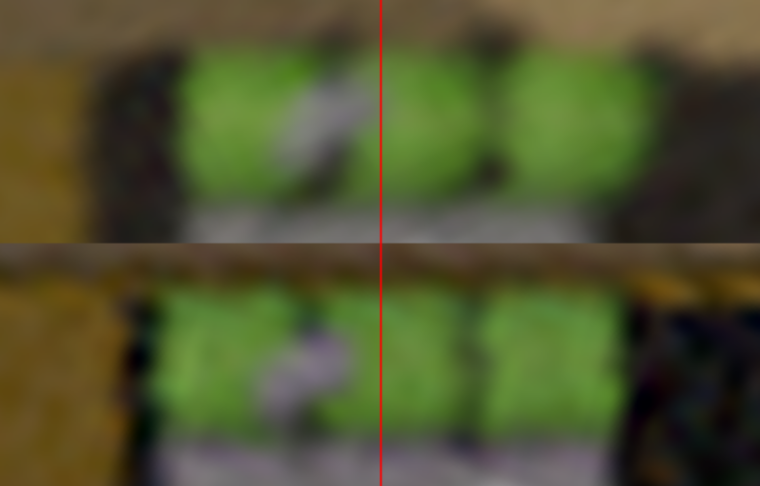

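Both views agree. The strip lines sit at 335/490 in the scene view and 310/468 in the top view, and the bubble is about 11 mm to the hinge side of centre. That gives a slope of about -0.039, so a turn of about 1.26 rad clockwise. I'll close on the wing.

Emit:
drive_tool([
  [0, 0, 0, 0, 0, 0],
  [0, 0, 0, 0, 0, 0],
  [0, 0, 0, 0, 0, 0],
  [0, 0, 0, 0, 0, 0],
  [0, 0, 0, 0, 0, 0],
], grip=0, grip_force=40)

```text
time: 9.52
ee_pos: [0.5175, 0.2548, 0.102]
eef_rot: [0.143, 0.99, 0.002, 0.002]
contact_force: [2.9, 11.6, -9.6]
width: 0.0154
```

```bash
python3 - <<'E'
from h import *
s=monitor.sense();print(s["ee_pos"],s["eef_rot"],s["width"],s["contact_force"],s["ft_torque"],s["joint_pos"])
a=viewer.snapshot("scene")[:,:,::-1];b=viewer.snapshot("top")[:,:,::-1]
cv2.imwrite("pics/s4f.png",a);cv2.imwrite("pics/t4f.png",b)
crop(a,265,70,365,210,4,"s4")
E
```

```text
[0.51746684 0.2547753  0.1019617 ] [0.14314461 0.98969911 0.00168174 0.00156705] 0.015374905922576412 [ 2.91065769 11.64244139 -9.60332008] [ 0.97551848 -0.55651109 -0.22618734] [ 0.37617519  0.55680813  1.68955035  0.00175209  0.89084409 -0.90844298]
```

View pics/s4.png

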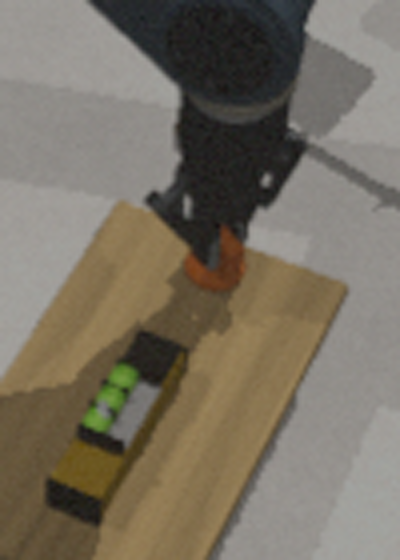

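Emit:
drive_tool([
  [0, 0.001, 0.0007, 0, 0, -0.08],
  [0, 0.001, 0.0014, 0, 0, -0.16],
  [0, 0.0015, 0.0021, 0, 0, -0.24],
  [0, 0.0015, 0.0028, 0, 0, -0.32],
  [0, 0.0015, 0.0036, 0, 0, -0.4],
], grip_force=50)

```text
time: 10.03
ee_pos: [0.5174, 0.2542, 0.1054]
eef_rot: [0.338, 0.941, 0.0, 0.001]
contact_force: [5.2, -3.8, -7.5]
width: 0.0153
```

```bash
python3 - <<'E'
from h import *
s=monitor.sense();print(s["ee_pos"],s["eef_rot"],s["width"],s["contact_force"],s["ft_torque"],s["joint_pos"])
E
```

```text
[0.51740564 0.25415729 0.10543244] [3.38312057e-01 9.41033048e-01 3.17346838e-05 1.32448023e-03] 0.015339601640859466 [ 5.18496738 -3.75781051 -7.46011327] [-1.22346428 -0.64259123  0.13496306] [ 0.37662697  0.55231254  1.68673729 -0.00217257  0.90051359 -0.50257563]
```

Emit:
drive_tool([
  [0, 0, 0.0006, 0, 0, -0.08],
  [0, 0, 0.0012, 0, 0, -0.16],
  [0, 0, 0.0019, 0, 0, -0.24],
  [0, 0, 0.0026, 0, 0, -0.32],
  [0, 0, 0.0034, 0, 0, -0.4],
])

```text
time: 10.45
ee_pos: [0.517, 0.2534, 0.1089]
eef_rot: [0.519, 0.855, -0.0, 0.001]
contact_force: [1.3, -10.9, -3.3]
width: 0.0153
```

Emit:
drive_tool([
  [0, 0, 0.0007, 0, 0, -0.08],
  [0, 0, 0.0014, 0, 0, -0.16],
  [0, 0, 0.0021, 0, 0, -0.24],
  [0, 0, 0.0028, 0, 0, -0.32],
  [0, 0, 0.0036, 0, 0, -0.4],
])

```text
time: 10.87
ee_pos: [0.5164, 0.2528, 0.1123]
eef_rot: [0.678, 0.735, -0.001, 0.001]
contact_force: [-1.2, -14.4, -0.3]
width: 0.0153
```

Emit:
drive_tool([
  [0, 0, 0, 0, 0, 0],
  [0, 0, 0, 0, 0, 0],
  [0, 0, 0, 0, 0, 0],
  [0, 0, 0, 0, 0, 0],
  [0, 0, 0, 0, 0, 0],
])

```text
time: 11.28
ee_pos: [0.5164, 0.2528, 0.1123]
eef_rot: [0.677, 0.736, -0.001, 0.001]
contact_force: [-1.6, -13.8, -1.3]
width: 0.0151
```

Emit:
drive_tool([
  [0, 0, 0, 0, 0, 0],
  [0, 0, 0, 0, 0, 0],
  [0, 0, 0, 0, 0, 0],
  [0, 0, 0, 0, 0, 0],
  [0, 0, 0, 0, 0, 0],
])

```text
time: 11.7
ee_pos: [0.5164, 0.2528, 0.1123]
eef_rot: [0.677, 0.736, -0.001, 0.001]
contact_force: [-2.3, -14.6, -0.2]
width: 0.0151
```

Emit:
drive_tool([
  [0, 0, 0, 0, 0, 0],
  [0, 0, 0, 0, 0, 0],
  [0, 0, 0, 0, 0, 0],
  [0, 0, 0, 0, 0, 0],
  [0, 0, 0, 0, 0, 0],
])

```text
time: 12.12
ee_pos: [0.5164, 0.2528, 0.1123]
eef_rot: [0.677, 0.736, -0.001, 0.001]
contact_force: [-1.6, -14.5, -0.3]
width: 0.0153
```

```bash
cat >> h.py <<'E'
def look(tag,slope,N=3,zb=.093):
    yaw=np.radians(104.0);ax=np.array([np.cos(yaw),np.sin(yaw),slope]);y=np.array([-np.sin(yaw),np.cos(yaw),0])
    p=np.array([.5612,.0803,zb])+9e-3*y+[0,0,.040]
    out=[]
    for n in("scene","top"):
        im=np.mean([viewer.snapshot(n)[:,:,::-1].astype(np.float32) for _ in range(N)],0).astype(np.uint8)
        cv2.imwrite(f"pics/{n}_{tag}.png",im);out.append(strip(n,im,p,ax))
    o=cv2.resize(np.vstack(out),None,fx=1.9,fy=1.9);cv2.imwrite(f"pics/st_{tag}.png",o)
E
python3 - <<'E'
from h import *
s=monitor.sense();print(s["ee_pos"],s["eef_rot"],s["width"],s["contact_force"],s["ft_torque"],s["joint_pos"])
look("5",0,zb=.097)
E
```

```text
[0.51643242 0.25281125 0.11233693] [ 0.67686068  0.73610983 -0.00110696  0.00084869] 0.015264436291883947 [ -1.57556936 -14.45404949  -0.33607769] [-2.04563584  0.14250277 -0.12305801] [ 0.37543335  0.5415014   1.68454911 -0.00314208  0.91679508  0.29353089]
```

View pics/st_5.png

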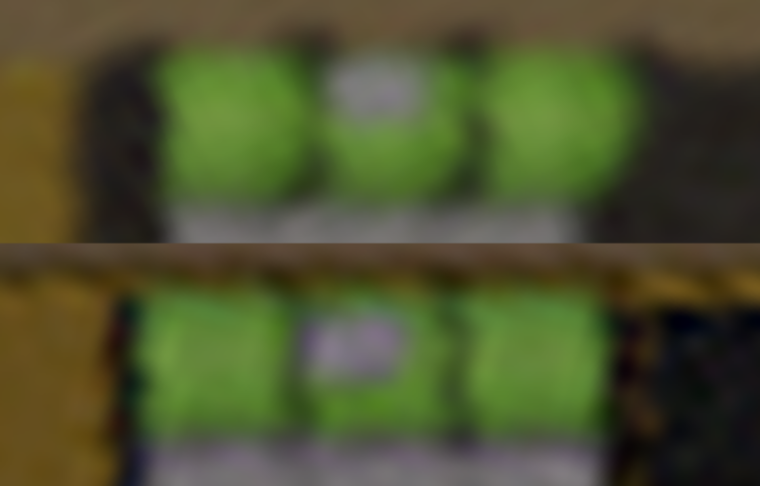

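```bash
cat >> h.py <<'E'
def prof(tag,slope,zb,y0=-.0113,views=("scene","top")):
    from scipy.ndimage import gaussian_filter1d as g
    yaw=np.radians(104.0);ax=np.array([np.cos(yaw),np.sin(yaw),slope]);y=np.array([-np.sin(yaw),np.cos(yaw),0])
    p=np.array([.5612,.0803,zb])+9e-3*y+[0,0,.040]
    for n in views:
        o=strip(n,cv2.imread(f"pics/{n}_{tag}.png"),p,ax).astype(float)   # 0.25mm/px
        hsv=cv2.cvtColor(o.astype(np.uint8),cv2.COLOR_BGR2HSV).astype(float)
        r=o[30:100]; gr=g(r[:,:,1].mean(0),3)   # green channel for lines & ends
        sat=hsv[30:100,:,1]; m=(sat<100)&(hsv[30:100,:,2]>90)
        # red/blue excess marks the white bubble
        wt=np.clip(r[:,:,0]-0.0,0,None); b=np.clip(o[:,:,0]-70,0,None)*(hsv[:,:,2]>80); 
        rows=slice(20,95); bb=b[rows,90:330]; 
        # keep top rows only (white plate lies at rows>98)
        xs=np.arange(90,330); c=(bb.sum(0)*xs).sum()/max(bb.sum(),1e-9)
        d=[i for i in range(60,360) if gr[i]==gr[i-12:i+13].min()]
        print(n,"minima mm",[((i-200)*.25,round(gr[i])) for i in d],"bubble mm",round((c-200)*.25,2),"mass",round(bb.sum()))
E
python3 - <<'E'
from h import *
cv2.imwrite("pics/scene_3.png",cv2.imread("pics/s3f.png"));cv2.imwrite("pics/top_3.png",cv2.imread("pics/t3f.png"))
prof("3",-.039,.093);prof("5",0,.097)
E
```

```text
scene minima mm [(-30.0, 30), (-6.25, 90), (14.25, 84)] bubble mm -7.14 mass 61963
top minima mm [(-32.0, 28), (-9.25, 89), (11.75, 88), (22.25, 126), (34.75, 14)] bubble mm -9.95 mass 57872
scene minima mm [(-32.75, 31), (-8.75, 88), (12.25, 85), (38.5, 36)] bubble mm -0.38 mass 61374
top minima mm [(-34.25, 32), (-22.0, 127), (-10.75, 83), (-2.5, 113), (9.75, 89), (19.75, 126), (32.5, 24), (39.5, 16)] bubble mm -3.25 mass 71893
```

Measured offsets: -2.1 mm (scene) and -2.75 mm (top). That leaves about 0.27 rad to turn.

Emit:
drive_tool([
  [0, -0.0005, 0.0005, 0, 0, -0.06],
  [0, -0.001, 0.001, 0, 0, -0.12],
  [0, -0.001, 0.0015, 0, 0, -0.18],
  [0, -0.001, 0.002, 0, 0, -0.23],
  [0, -0.001, 0.0024, 0, 0, -0.27],
])

```text
time: 12.83
ee_pos: [0.516, 0.2524, 0.1147]
eef_rot: [0.77, 0.637, -0.001, 0.0]
contact_force: [-4.5, -10.0, -1.2]
width: 0.0153
```

Emit:
drive_tool([
  [0, 0, 0, 0, 0, 0],
  [0, 0, 0, 0, 0, 0],
  [0, 0, 0, 0, 0, 0],
  [0, 0, 0, 0, 0, 0],
  [0, 0, 0, 0, 0, 0],
])

```text
time: 13.25
ee_pos: [0.516, 0.2524, 0.1147]
eef_rot: [0.77, 0.638, -0.001, 0.0]
contact_force: [-4.7, -11.4, 0.1]
width: 0.0151
```

Emit:
drive_tool([
  [0, 0, 0, 0, 0, 0],
  [0, 0, 0, 0, 0, 0],
  [0, 0, 0, 0, 0, 0],
  [0, 0, 0, 0, 0, 0],
  [0, 0, 0, 0, 0, 0],
])

```text
time: 13.67
ee_pos: [0.516, 0.2524, 0.1147]
eef_rot: [0.77, 0.638, -0.001, 0.0]
contact_force: [-5.0, -10.6, -0.0]
width: 0.0154
```

Emit:
drive_tool([
  [0, 0, 0, 0, 0, 0],
  [0, 0, 0, 0, 0, 0],
  [0, 0, 0, 0, 0, 0],
  [0, 0, 0, 0, 0, 0],
  [0, 0, 0, 0, 0, 0],
])

```text
time: 14.08
ee_pos: [0.516, 0.2524, 0.1147]
eef_rot: [0.77, 0.638, -0.001, 0.0]
contact_force: [-4.4, -10.3, 0.1]
width: 0.015
```

```bash
python3 - <<'E'
from h import *
s=monitor.sense();print(s["ee_pos"],s["width"],s["contact_force"],s["ft_torque"],s["joint_pos"])
look("6",0,zb=.097,N=4);prof("6",0,.097)
E
```

```text
[0.51603767 0.25239851 0.11467529] 0.014962095717042 [ -4.4352533  -10.28015951   0.08992212] [-1.20784044  0.37088216 -0.07272136] [ 0.37448758  0.5374094   1.68457039 -0.00169849  0.92111252  0.56191541]
scene minima mm [(-32.5, 31), (-9.0, 91), (12.0, 82), (38.25, 35)] bubble mm 1.94 mass 61633
top minima mm [(-34.5, 34), (-22.25, 127), (-11.75, 88), (-3.25, 113), (9.0, 85), (18.25, 127), (32.25, 24)] bubble mm -1.41 mass 75647
```

View pics/st_6.png

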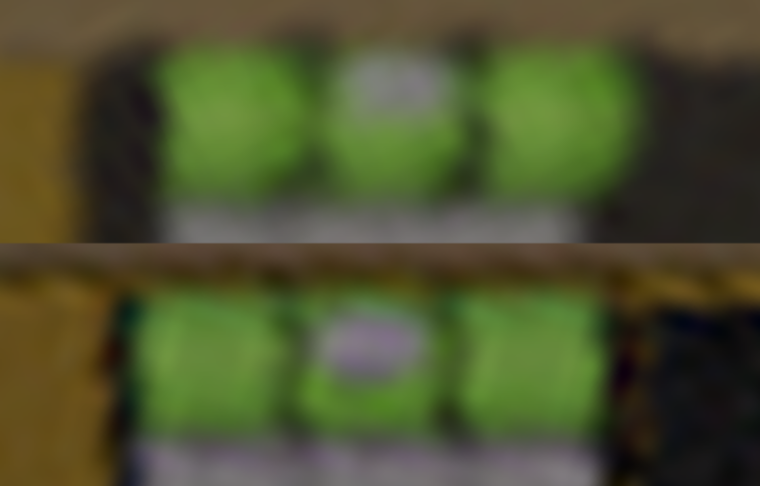

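Emit:
drive_tool([
  [0, 0, 0, 0, 0, 0],
  [0, 0, 0, 0, 0, 0],
  [0, 0, 0, 0, 0, 0],
  [0, 0, 0, 0, 0, 0],
  [0, 0, 0, 0, 0, 0],
], grip=0.6)

```text
time: 14.9
ee_pos: [0.5166, 0.254, 0.1138]
eef_rot: [0.77, 0.639, 0.0, 0.0]
contact_force: [0.3, 0.6, -0.2]
width: 0.0512
```

Emit:
drive_tool([
  [0, 0, 0.015, 0, 0, 0],
  [0, 0, 0.04, 0, 0, 0],
  [0, 0, 0.07, 0, 0, 0],
  [0, 0, 0.1, 0, 0, 0],
  [0, 0, 0.11, 0, 0, 0],
])

```text
time: 15.32
ee_pos: [0.5177, 0.2544, 0.2278]
eef_rot: [0.77, 0.639, 0.003, 0.001]
contact_force: [0.3, -0.4, 2.1]
width: 0.0517
```

Emit:
drive_tool([
  [0, 0, 0, 0, 0, 0],
  [0, 0, 0, 0, 0, 0],
  [0, 0, 0, 0, 0, 0],
  [0, 0, 0, 0, 0, 0],
  [0, 0, 0, 0, 0, 0],
], grip=0)

```text
time: 15.73
ee_pos: [0.5159, 0.2536, 0.222]
eef_rot: [0.77, 0.639, -0.001, -0.0]
contact_force: [0.4, 0.1, -0.4]
width: -0.0
```

```bash
python3 - <<'E'
from h import *
s=monitor.sense();print(s["time"],s["ee_pos"],s["eef_rot"],s["width"],s["contact_force"],s["joint_pos"])
look("7",0,zb=.097,N=5);prof("7",0,.097)
a=cv2.imread("pics/scene_7.png");crop(a,220,90,370,240,4,"s7")
b=cv2.imread("pics/top_7.png");crop(b,160,140,320,270,4,"t7")
# pad centroid: dark mask near level end, both views
for n,im,z in(("scene",a,.139),("top",b,.139)):
    print(n,proj(n,[.5612-.242*.053,.0803+.97*.053,z]).round(1))
E
```

```text
15.7333 [0.51592048 0.2535938  0.22198117] [ 7.69572900e-01  6.38557988e-01 -1.05497846e-03 -3.68301348e-04] -2.043953645956497e-05 [ 0.40809913  0.06480991 -0.42703578] [3.75858947e-01 4.06278556e-01 1.59438992e+00 4.69443795e-05
 1.14315861e+00 5.61388671e-01]
scene minima mm [(-32.5, 30), (-9.0, 90), (12.0, 81), (38.25, 37)] bubble mm 2.0 mass 58641
top minima mm [(-34.5, 35), (-22.0, 127), (-11.75, 88), (-2.75, 113), (8.75, 88), (19.0, 126), (32.25, 23), (38.75, 16)] bubble mm -1.41 mass 75606
scene [302.5 156.2]
top [231.1 213. ]
```

View pics/st_7.png

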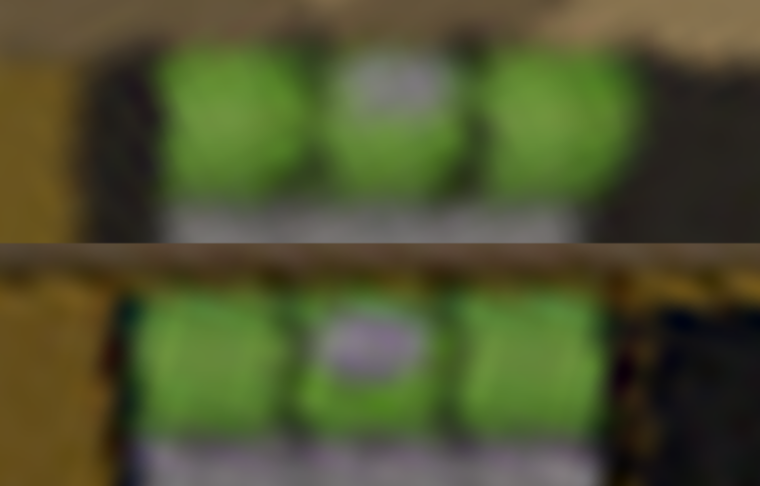

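View pics/t7.png

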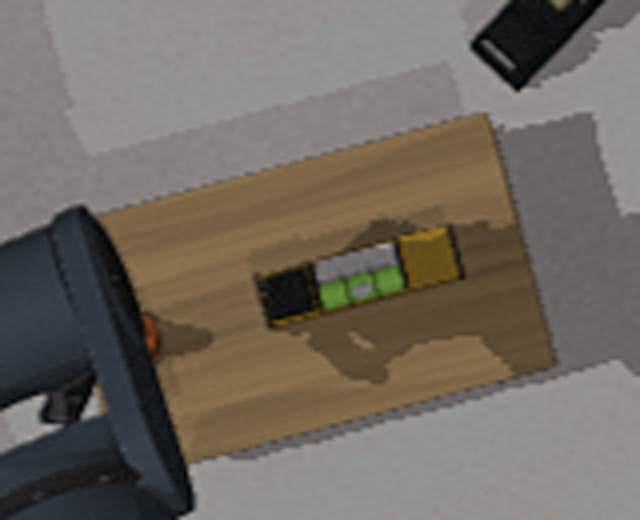

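View pics/s7.png

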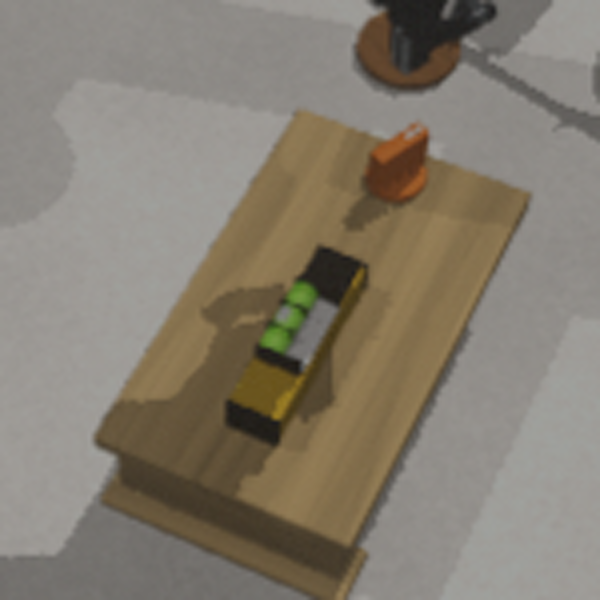

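The bubble is centred after release: about 0.1 mm off in the top view, and +0.5 mm in the scene view, where parallax adds to the reading. The predicted pad position projects onto the middle of the black pad in both views. Next I'll move over the pad with the fingers shut.

Emit:
drive_tool([
  [0.0065, -0.0245, 0, 0, 0, 0.09],
  [0.013, -0.049, 0, 0, 0, 0.18],
  [0.0195, -0.0735, 0, 0, 0, 0.27],
  [0.026, -0.098, 0, 0, 0, 0.36],
  [0.0325, -0.122, 0, 0, 0, 0.43],
])

```text
time: 16.65
ee_pos: [0.549, 0.1306, 0.2234]
eef_rot: [0.614, 0.79, 0.0, 0.0]
contact_force: [-0.2, -0.0, -0.3]
width: -0.0001
```

Emit:
drive_tool([
  [0, 0, -0.02, 0, 0, 0],
  [0, 0, -0.04, 0, 0, 0],
  [0, 0, -0.055, 0, 0, 0],
  [0, 0, -0.065, 0, 0, 0],
  [0, 0, -0.072, 0, 0, 0],
])

```text
time: 17.07
ee_pos: [0.5485, 0.1317, 0.1503]
eef_rot: [0.616, 0.788, -0.0, -0.0]
contact_force: [0.0, 0.2, 0.4]
width: 0.0003
```

```bash
python3 - <<'E'
from h import *
s=monitor.sense();print(s["time"],s["ee_pos"],s["eef_rot"],s["width"],s["contact_force"])
a=viewer.snapshot("scene")[:,:,::-1];crop(a,250,100,350,220,5,"s8")
print((proj("scene",[.5484,.1317,.139])-[250,100])*5,(proj("scene",s["ee_pos"])-[250,100])*5)
E
```

```text
17.0667 [0.54854629 0.13172489 0.1503092 ] [ 6.15614628e-01  7.88047131e-01 -4.32476168e-04 -4.02894625e-04] 0.00032982069755521003 [0.03246623 0.16635941 0.4017113 ]
[262.3975792  281.20230272] [263.38436058 269.44799239]
```

View pics/s8.png

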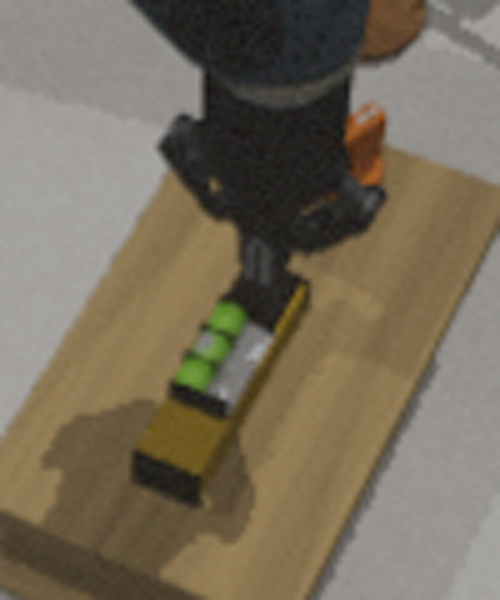

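The shut fingertips are directly above the pad at about (260,275), clear of the vial. I'll descend gently.

Emit:
drive_tool([
  [0, 0, -0.003, 0, 0, 0],
  [0, 0, -0.006, 0, 0, 0],
  [0, 0, -0.009, 0, 0, 0],
  [0, 0, -0.01, 0, 0, 0],
  [0, 0, -0.011, 0, 0, 0],
])

```text
time: 17.53
ee_pos: [0.5489, 0.1318, 0.1405]
eef_rot: [0.616, 0.788, 0.0, 0.0]
contact_force: [-0.2, -0.3, 0.2]
width: 0.0001
```

Emit:
drive_tool([
  [0, 0, -0.0005, 0, 0, 0],
  [0, 0, -0.001, 0, 0, 0],
  [0, 0, -0.0015, 0, 0, 0],
  [0, 0, -0.002, 0, 0, 0],
  [0, 0, -0.002, 0, 0, 0],
])

```text
time: 17.95
ee_pos: [0.5489, 0.1318, 0.1384]
eef_rot: [0.616, 0.788, 0.0, 0.0]
contact_force: [-1.1, 0.4, 1.0]
width: -0.0002
```

Emit:
drive_tool([
  [0, 0, -0.0005, 0, 0, 0],
  [0, 0, -0.001, 0, 0, 0],
  [0, 0, -0.0015, 0, 0, 0],
  [0, 0, -0.002, 0, 0, 0],
  [0, 0, -0.002, 0, 0, 0],
])

```text
time: 18.37
ee_pos: [0.5489, 0.1318, 0.1365]
eef_rot: [0.616, 0.788, 0.0, 0.0]
contact_force: [-1.5, 0.3, 5.0]
width: -0.0005
```

Emit:
drive_tool([
  [0, 0, -0.0005, 0, 0, 0],
  [0, 0, -0.0005, 0, 0, 0],
  [0, 0, -0.0005, 0, 0, 0],
  [0, 0, -0.0005, 0, 0, 0],
  [0, 0, -0.0005, 0, 0, 0],
])

```text
time: 18.78
ee_pos: [0.5489, 0.1318, 0.1361]
eef_rot: [0.616, 0.788, 0.0, 0.0]
contact_force: [-1.0, 0.2, 5.8]
width: -0.0001
```

Emit:
drive_tool([
  [0, 0, 0, 0, 0, 0],
  [0, 0, 0, 0, 0, 0],
  [0, 0, 0, 0, 0, 0],
  [0, 0, 0, 0, 0, 0],
  [0, 0, 0, 0, 0, 0],
])

```text
time: 19.2
ee_pos: [0.549, 0.1318, 0.1361]
eef_rot: [0.616, 0.788, 0.0, 0.0]
contact_force: [-1.8, -0.2, 6.1]
width: 0.0002
```

Emit:
drive_tool([
  [0, 0, 0, 0, 0, 0],
  [0, 0, 0, 0, 0, 0],
  [0, 0, 0, 0, 0, 0],
  [0, 0, 0, 0, 0, 0],
  [0, 0, 0, 0, 0, 0],
])

```text
time: 19.62
ee_pos: [0.5489, 0.1318, 0.1361]
eef_rot: [0.616, 0.788, 0.0, 0.0]
contact_force: [-2.0, -0.0, 5.5]
width: -0.0003
```

Emit:
drive_tool([
  [0, 0, 0, 0, 0, 0],
  [0, 0, 0, 0, 0, 0],
  [0, 0, 0, 0, 0, 0],
  [0, 0, 0, 0, 0, 0],
  [0, 0, 0, 0, 0, 0],
])

```text
time: 20.03
ee_pos: [0.549, 0.1318, 0.1361]
eef_rot: [0.616, 0.788, 0.0, 0.0]
contact_force: [-1.8, -0.5, 5.8]
width: 0.0002
```

```bash
python3 - <<'E'
from h import *
s=monitor.sense();print(s["time"],s["ee_pos"],s["width"],s["contact_force"])
look("9",0,zb=.097,N=5);prof("9",0,.097)
crop(cv2.imread("pics/scene_9.png"),250,100,350,220,5,"s9")
cv2.imwrite("pics/both9.png",np.hstack([cv2.resize(cv2.imread(f"pics/{n}_9.png"),None,fx=.7,fy=.7) for n in("scene","top")]))
E
```

```text
20.0333 [0.54895635 0.13180825 0.13608636] 0.00023880162120321993 [-1.79920605 -0.54396245  5.77632859]
scene minima mm [(-32.75, 31), (-8.75, 93), (12.0, 85), (37.75, 41)] bubble mm 1.96 mass 72023
top minima mm [(-34.5, 35), (-23.0, 127), (-11.75, 90), (2.75, 17), (9.5, 29), (25.0, 51), (36.0, 46)] bubble mm -4.1 mass 44214
```

View pics/st_9.png

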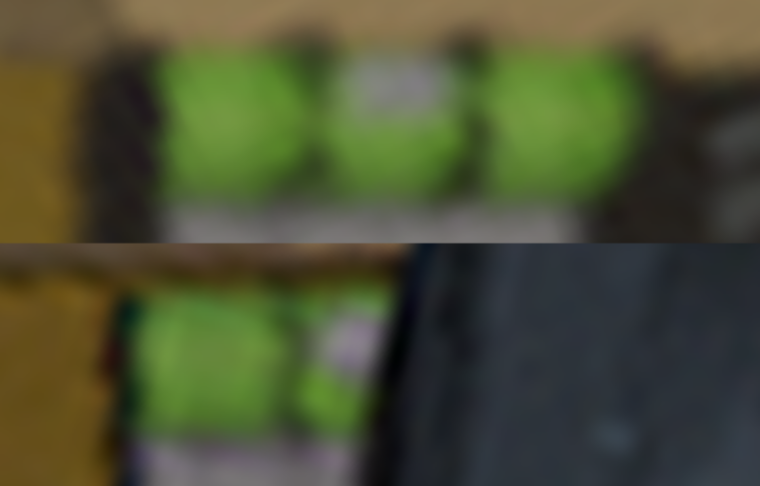

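View pics/both9.png

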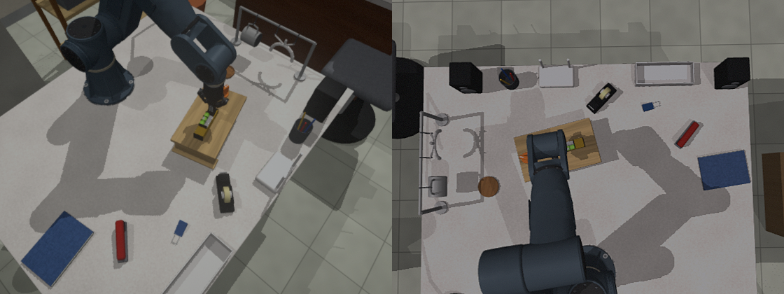

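The scene view reads the same as before the press (bubble 1.96 mm, line midpoint 1.6 mm). The push is steady at about 5.8 N, and nothing else on the desk has moved. I'll hand the job in.

```bash
python3 -c "
from station import sign_off
print(sign_off())"
```

```text
the job is handed in; nothing more can be done
None
```

The job is handed in, at about 20 s of the 64 s allowed. I laid the level along the shelf with its pad towards the knob and let go. I then turned the knob about 1.47 rad clockwise in two steps, released it, and ended pressing on the pad with shut fingers.

- **Bubble after releasing the knob:** it was within about 0.1 mm of centre in the top view and about +0.5 mm in the scene view. I put that difference down to parallax.
- **Bubble while pressing:** the scene view still read about +0.35 mm. The arm half-blocked the top view by then, so only the scene view confirms this.
- **Push:** steady at 5.5–6 N down over more than a second, with 1–2 N sideways.
- **Other objects:** the coaster, binder clip, tape dispenser and stapler looked undisturbed in the last pictures; I did not measure this.
- **One disagreement:** the first 1.2 rad of turning moved the bubble only as far as about 1 rad should. I made it up with a further 0.27 rad and did not find the cause; the fingers may have slipped or flexed on the wing.

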